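# Put the tea tin away in the tea chest and fold its lid stay to close it

### The arm

A 7-joint arm with a two-finger parallel gripper is mounted at the origin on the work surface. World frame = base frame: x ahead of the robot, y to its left, z up, the work surface at z = 0. Lengths are in m, angles in rad, forces in N, time in s.
With the tool pointing down it reaches from about 0.425 to 0.875 m from the base axis. Payload 8.4 kg.
Tool frame: the origin (TCP) lies at the very end of the fingers, on their centre line; the grasp point (between the pads) lies arm.tcp_to_grasp behind it (arm.tcp_to_grasp is the distance from the TCP to the grasp point, in m); z points along the fingers, y is the line along which they close (so a half turn about z gives the same grasp; the last joint's range is limited). The gripper opens to 87 mm and grips with 3 to 60 N. Pads are 19 mm wide; open, the fingers measure 117 mm over their backs; the gripper's body (75 mm by 190 mm) begins 51 mm behind the grasp point.
Start: joints at [1.044, 0.333, 0.04, 1.465, -0.013, 1.343, -0.059], TCP at [0.27, -0.591, 0.223] pointing down, gripper open.
Joint ranges: [-2.58, 2.58], [-0.38, 2.09], [-1.3, 1.39], [0.25, 2.4], [-1.5, 4.64], [0.08, 2.09], [-2.65, 2.65]. Speed limits (rad/s): [2.22, 2.22, 2.79, 2.79, 3.14, 3.14, 3.14].

### API

Orientations are given as a unit quaternion [x, y, z, w].
In Python, from cell import arm gives the robot as it stands.
- The arm moves only by the shell command python3 steer.py 'ROWS' [FORCE]. ROWS is a JSON list of rows, 1 to 5 of them, each of 7 numbers: a rotation vector rx, ry, rz in rad, then dx, dy, dz in m, then the finger opening in m; each row shifts and turns the commanded pose from where the row before left it, along the tool's axes as they then stand; what a row does not reach is not made up. A row lasts 1/8 s, in which the tool goes at most 0.0625 m and 0.188 rad, less where a joint would pass 70% of its speed; a pose out of reach is approached as far as the arm can. The fingers move at their own pace and stop on an object; FORCE is the grip in N (left out, the last holds). Time passes only in rows, so rows that do not move let the fingers close. It prints the time, the measured TCP pose, the force, the opening and the grip force at its end.
- arm.state(): the state, without advancing time (a new reading comes with each control period).
- arm.camera(name): name is "scene" or "top" or "wrist"; returns the picture (480x640x3 uint8, red, green, blue); there is no depth.
- arm.camera_params(name): a dict with "intrinsics" (3x3 intrinsics, pixels), "R" (3x3) and "t" (3): a world point X has camera coordinates R X + t. Camera axes: x right, y down, z forward; pixel columns grow to the right and rows downward; lengths in m; the calibration is good to about 2 mm. The wrist camera is an equidistant fisheye: a pixel r from the principal point sees the ray r / f radians off the axis. A picture is of the moment at which its call begins: read the wrist's pose just before it. camera_params takes no time and is no camera call; for the wrist camera it gives the pose at the moment of the call.
- arm.close_job(): hands the job in; it is judged then, once.
The state is a dict: "time": time; "joints": joint angles; "joint_vel": joint speeds; "joint_torque": joint torques, N m; "eef_pos": TCP position; "tcp_rot": TCP orientation; "wrist_force": force on the tool from outside, world axes, zero at the start; "wrist_torque": the same for the moment, N m; "finger_gap": finger opening in m; "finger_force": force on a finger pad.
Only numpy, scipy, OpenCV 4.12 (cv2) and the standard library are available. Lean on these libraries where they do the work, as an engineer would, in place of code of your own. Each camera call takes 0.05 s, during which the arm holds its last target. There are 200 camera calls.

### The job

Put the short tea tin away in the tea chest: raise the lid by its front bar until the folding stay drops past straight and holds it open by itself, then set the tin down upright, without dropping it, in the empty compartment. Then, while the tin stands in there, lift the knee of the stay back up past straight so that it folds, and let the lid come fully shut; leave everything else on the counter standing where it is.

Things in the scene. Friction and masses are not known exactly. Their poses are not given: they have to be found in the camera images.
- chest: Bamboo tea chest fixed to the counter: 210 mm deep (x), 300 wide (y), rim 96 above the counter, walls 9. Origin: centre of underside; x from front (robot side) to hinged back, y left, z up. A partition (74 high, 6 thick, at y = +2 mm) makes two compartments: the right one (y negative) holds three fixed cartons (tops below 85 mm) and, along the right wall, the folding stay; the left one is empty.
- bay (a point): Centre of the floor of the empty left compartment, 12 mm above the counter, axes as the chest's. The compartment is 192 mm (x) by 136 mm (y) and 84 mm deep up to the rim.
- hinge (a point): Middle of the lid's hinge line, on the chest's back top edge 96 mm above the counter, at chest x = +105 mm; the hinge runs along the chest's y. Axes as the chest's.
- lid (a joint): Lid angle, rad: 0 shut, grows as the front edge rises; about 1.43 resting on the locked stay, 1.455 with the stay dead straight, which is as far as it goes. Panel 10 mm thick, 216 deep, 300 wide, 0.55 kg. Soft-down hinges (0.7 N m s/rad) let it sink slowly all the way unless the stay is locked: about 4 s from open to shut.
- lid_bar (a point): Centre of the round steel lift bar on the lid's front edge: 10 mm thick, 90 long along the chest's y, held by an arm at each end, 30 mm clear gap to the lid edge, nothing below it. It is 251 mm from the hinge line and, with the lid shut, 5 mm above it (101 mm above the counter). Turns with the lid, whose edge swings round under it: take the bar with the fingertips.
- stay_knee (a joint): Knee angle of the folding stay, rad: 0 folded (lid shut), 2.98 arms in line, 3.33 locked on its stop. Raised to its end, the lid pulls the stay straight; as the pull eases, its weight drops the knee past straight, down and towards the hinge. To unlock, bring the knee up and forwards through straight (lifts the lid 0.03 rad); below about 2.5 the lid's weight folds it on to the chest's front.
- stay_knob (a point): Centre of the finger knob on the stay's knee: a level steel pin 12 mm thick, 30 long along the chest's y, on the left side of the stay's flat arms (3 thick, 12 wide), 114 mm right of the chest's middle. Locked open it is about 20 mm above the rim and 67 in front of the hinge line; the upper arm rises from its right end back to the lid. Moved slowly (under 50 mm/s) it needs less than 10 N.
- stay_pivot (a point): Pivot of the stay's lower arm on the chest's right inner wall: 120 mm in front of the hinge line, 26 mm below the rim. The knee moves on an arc of 68 mm radius about it, in a plane across the chest's y: up over the pivot and then down to the front; folded, it lies 68 mm in front of the pivot at the same height. The upper arm, knee to lid, is 89 mm long.
- tea_tin: The short round aluminium tin with a flat slip-on lid: 58 mm across, 76 mm tall, 0.18 kg, the smallest of the containers on the counter. It stands loose, left or right of the chest. Origin: centre of its underside, z up.
- tall_canister: Tall aluminium canister, 74 mm across, 150 mm tall, loose; leave it standing. Origin: centre of its underside.
- coffee_jar: Brown glass coffee jar with a black cap, 72 mm across, 125 mm tall, loose; leave it standing. Origin: centre of its underside.
- mug: White mug, 80 mm across, 90 mm tall, loose; leave it standing. Origin: centre of its underside.
- cups: Stack of white paper cups upside up, 75 mm across, 132 mm tall, loose, far left of the chest; leave it standing. Origin: centre of its underside.

How it is judged:
By the outcome, as a careful person would: the job done as asked, in the order asked, and still so for the second after the job is handed in, with the robot touching nothing.
It also fails if it takes over 72 s, if anything falls off the work surface, if the arm or the gripper's body presses on something with over 40 N, if the wrist force passes 120 N, or if a joint passes its speed limit or range.

## Working session

There is one attempt and no reset: what is moved stays moved. The work goes in short steps, Python scripts to look and compute and a shell command to move; the robot and the scene stay as the last step left them, time stands still between calls to the robot, and variables do not carry over. Pictures are saved under pics/ and viewed, at most 10 in all, crops included, and the job is handed in when it is done.

```bash
ls; mkdir -p pics; python3 - <<'E'
from cell import arm
import cv2,numpy as np
print(arm.state(), arm.tcp_to_grasp)
for n in("scene","top"):
    p=arm.camera_params(n);print(n,p)
    cv2.imwrite(f"pics/{n}0.png",arm.camera(n)[:,:,::-1])
print(arm.camera_params("wrist"))
E
```

```text
cell.py
pics
steer.py
{'time': 0.0, 'joints': array([ 1.04381676,  0.33388376,  0.03985546,  1.46628217, -0.01338177,
        1.34327476, -0.05845253]), 'joint_vel': array([-0.0008064 ,  0.00015025,  0.00032212, -0.0011495 , -0.0007301 ,
       -0.00052252, -0.00021855]), 'joint_torque': array([-7.57114612e-04, -6.56371951e+01,  1.33500058e+00, -4.03815866e+01,
       -5.96711598e-02,  4.49676462e-02,  1.62069650e-04]), 'eef_pos': array([ 0.26943776, -0.59101437,  0.22167123]), 'tcp_rot': array([ 9.77206876e-01,  2.12287766e-01, -2.25369126e-04, -7.58454788e-04]), 'wrist_force': array([ 0.29470181, -0.47525844, -0.42440916]), 'wrist_torque': array([ 0.00847376, -0.03937071, -0.03144026]), 'finger_force': 0.0, 'finger_gap': 0.08738466911715159} 0.0187
scene {'intrinsics': array([[443.5259142 ,   0.        , 321.56291643],
       [  0.        , 443.5259142 , 234.47641941],
       [  0.        ,   0.        ,   1.        ]]), 'R': array([[ 0.25095161,  0.96780989,  0.01916516],
       [ 0.72999201, -0.17620916, -0.66034991],
[... 186 characters left out ...]
      , 594.74793306, 228.75936864],
       [  0.        ,   0.        ,   1.        ]]), 'R': array([[ 0.01731659, -0.9996437 , -0.02031297],
       [-0.9963955 , -0.01556585, -0.08338889],
       [ 0.08304299,  0.02168376, -0.99631003]]), 't': array([0.03809273, 0.59755027, 1.64750319])}
{'intrinsics': array([[371.64829954,   0.        , 327.53408972],
       [  0.        , 371.64829954, 240.54759795],
       [  0.        ,   0.        ,   1.        ]]), 'R': array([[ 4.15765233e-01, -9.09471555e-01, -8.72817963e-04],
       [-8.71041767e-01, -3.98472704e-01,  2.87238132e-01],
       [-2.61582705e-01, -1.18663368e-01, -9.57858807e-01]]), 't': array([-0.64933241, -0.03532417,  0.39125039])}
```
View pics/top0.png

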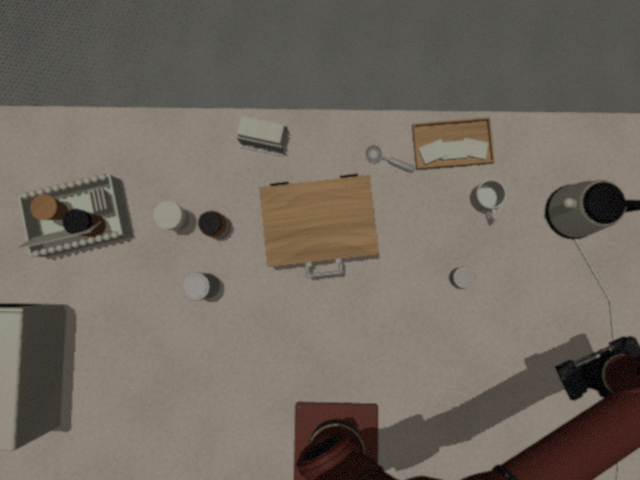

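View pics/scene0.png

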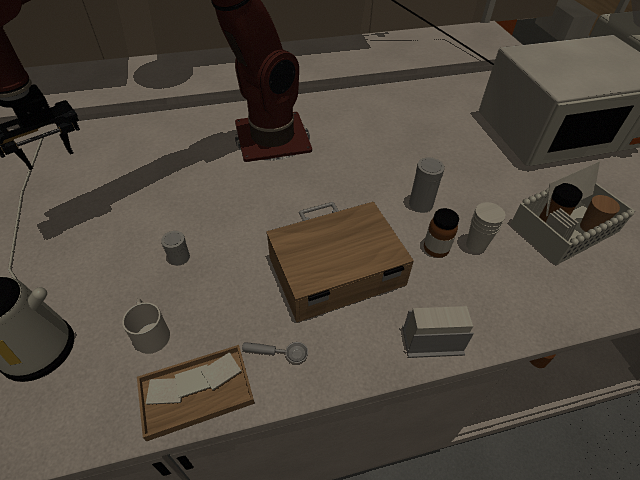

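The top view shows the chest lid with corners at about (260,187), (370,176), (378,257) and (267,267), and its bar near (324,270). The short tin is at (461,278), to the right of the chest. The canister (198,287), jar (212,223) and cups (170,216) are on the left; the mug (488,197) is to the right.

```bash
cat > h.py <<'E'
from cell import arm
import cv2,numpy as np
from scipy.optimize import least_squares
def ray(n,px,z,P=None):
    P=P or arm.camera_params(n);R,t,K=P["R"],P["t"],P["intrinsics"]
    c=-R.T@t; d=R.T@np.linalg.inv(K)@np.array([*px,1.]); return c+d*(z-c[2])/d[2]
def proj(n,X):
    P=arm.camera_params(n);c=P["R"]@np.asarray(X).T+P["t"][:,None];u=P["intrinsics"]@c;return (u[:2]/u[2]).T
E
python3 - <<'E'
from h import *
im=cv2.imread("pics/top0.png"); hsv=cv2.cvtColor(im,cv2.COLOR_BGR2HSV)
m=cv2.inRange(hsv,(8,80,60),(25,255,255));m[:, :240]=0;m[:,400:]=0;m[:150]=0;m[300:]=0
m=cv2.morphologyEx(m,cv2.MORPH_OPEN,np.ones((5,5)))
c=max(cv2.findContours(m,0,2)[0],key=cv2.contourArea)
print(cv2.contourArea(c),cv2.boxPoints(cv2.minAreaRect(c)).tolist())
q=cv2.approxPolyDP(c,6,True)[:,0].astype(float);print(q.tolist())
W=np.array([ray("top",p,.106) for p in cv2.boxPoints(cv2.minAreaRect(c))]);print(W.round(4),np.linalg.norm(W-np.roll(W,-1,0),axis=1))
# tin crop & scene crop
sc=cv2.imread("pics/scene0.png")
a=cv2.resize(im[255:305,435:490],(440,400),interpolation=cv2.INTER_CUBIC)
b=cv2.resize(sc[225:275,150:200],(400,400),interpolation=cv2.INTER_CUBIC)[:, :360]
d=cv2.resize(im[160:290,250:390],(0,0),fx=1.0,fy=1.0)
cv2.imwrite("pics/tin.png",cv2.convertScaleAbs(np.hstack([a,b]),alpha=1.8))
cv2.imwrite("pics/chest.png",cv2.convertScaleAbs(cv2.resize(im[165:285,250:390],(700,600),interpolation=cv2.INTER_CUBIC),alpha=1.8))
for p in [(461,278)]: print("tin",ray("top",p,.076))
print("bar",ray("top",(324,270),.101), "scene tin top",ray("scene",(174,240),.076))
print("mug",ray("top",(488,197),.09),"can",ray("top",(198,287),.15),"jar",ray("top",(212,223),.125))
E
```

```text
8709.0 [[258.2425537109375, 186.37228393554688], [368.9959716796875, 173.71475219726562], [378.2239990234375, 254.46011352539062], [267.4705810546875, 267.1176452636719]]
[[369.0, 177.0], [260.0, 188.0], [268.0, 265.0], [377.0, 254.0]]
[[ 0.7022  0.2202  0.106 ]
 [ 0.7408 -0.0778  0.106 ]
 [ 0.5238 -0.1047  0.106 ]
 [ 0.4852  0.1898  0.106 ]] [0.30055193 0.2186732  0.29705684 0.21912015]
tin [ 0.46529193 -0.33021587  0.076     ]
bar [0.48016512 0.03902915 0.101     ] scene tin top [ 0.47627946 -0.33431719  0.076     ]
mug [ 0.68450309 -0.40027691  0.09      ] can [0.42995865 0.36404135 0.15      ] jar [0.59932211 0.33828784 0.125     ]
```

View pics/tin.png

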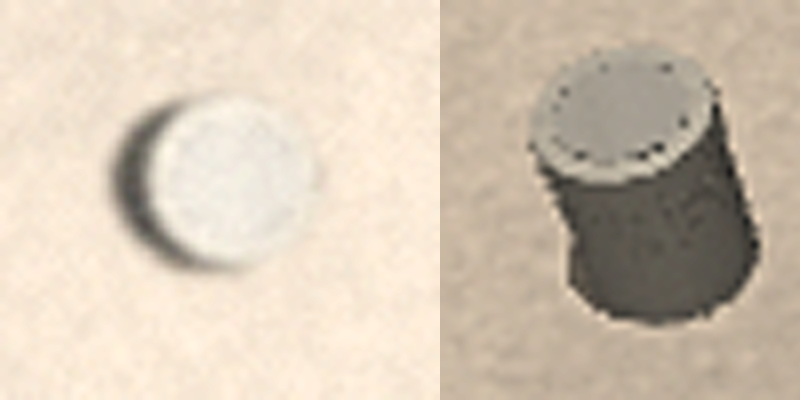

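View pics/chest.png

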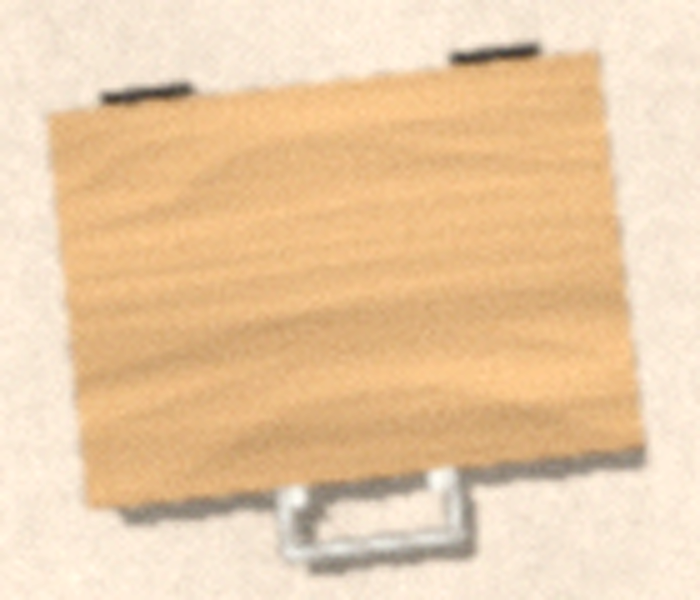

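```bash
cat >> h.py <<'E'
E
python3 - <<'E'
from h import *
f=lambda u,v:(250+(u+.5)/5-.5,165+(v+.5)/5-.5)
cor=[f(50,115),f(598,55),f(643,449),f(88,505)]
W=np.array([ray("top",p,.106) for p in cor]);print(W.round(4),np.linalg.norm(W-np.roll(W,-1,0),axis=1))
M=np.array([[.105,.15,.106],[.105,-.15,.106],[-.111,-.15,.106],[-.111,.15,.106],[-.146,0,.101]])
obs=np.array(cor+[f(377,542)])
def X(p):
    c,s=np.cos(p[2]),np.sin(p[2]);return M@np.array([[c,s,0],[-s,c,0],[0,0,1]])+[p[0],p[1],0]
r=least_squares(lambda p:(proj("top",X(p))-obs).ravel(),[.6,.05,-.1]);print(r.x,r.fun.reshape(-1,2).round(2));print(X(r.x))
print("bar",ray("top",obs[4],.101))
print("scene check",proj("scene",X(r.x)))
t1=ray("top",(435+233.5/8-.5,255+180.5/8-.5),.076);t2=ray("scene",(150+187.5/8-.5,225+115/8-.5),.076);print("tin",t1,t2)
E
```

```text
[[ 0.6989  0.2165  0.106 ]
 [ 0.7357 -0.0784  0.106 ]
 [ 0.524  -0.1046  0.106 ]
 [ 0.4892  0.1907  0.106 ]] [0.29719053 0.21334662 0.29733236 0.21126603]
[0.61541665 0.05596001 0.1234286 ] [[-0.45 -0.83]
 [ 0.58 -0.86]
 [ 0.73  0.11]
 [-0.2   0.91]
 [-0.67  0.63]]
[[ 0.70115054  0.21774598  0.106     ]
 [ 0.73808517 -0.07997172  0.106     ]
 [ 0.52372842 -0.10656466  0.106     ]
 [ 0.48679379  0.19115305  0.106     ]
 [ 0.47052737  0.03798515  0.101     ]]
bar [0.47222564 0.03622494 0.101     ]
scene check [[413.32602685 260.1341284 ]
 [294.07936756 298.1731857 ]
 [265.5432223  229.94236438]
 [373.42558284 200.54620347]
 [316.38997285 207.12131298]]
tin [ 0.46793589 -0.33743238  0.076     ] [ 0.47182505 -0.3367656   0.076     ]
```

```bash
python3 - <<'E'
from h import *
p=[0.61541665,0.05596001,0.1234286];c,s=np.cos(p[2]),np.sin(p[2])
M=np.array([[.105,.15,.106],[.105,-.15,.106],[-.111,-.15,.106],[-.111,.15,.106],[-.146,0,.101],[.105,.15,0],[.105,-.15,0],[-.105,-.15,0]])
X=M@np.array([[c,s,0],[-s,c,0],[0,0,1]])+[p[0],p[1],0]
im=cv2.imread("pics/scene0.png")[190:330,255:430];im=cv2.convertScaleAbs(cv2.resize(im,(700,560),interpolation=cv2.INTER_CUBIC),alpha=1.8)
for u in (proj("scene",X)-[255,190]+.5)*4: cv2.drawMarker(im,(int(u[0]),int(u[1])),(0,0,255),0,14,1)
cv2.imwrite("pics/ov.png",im)
E
```

```text
(no output)
```

View pics/ov.png

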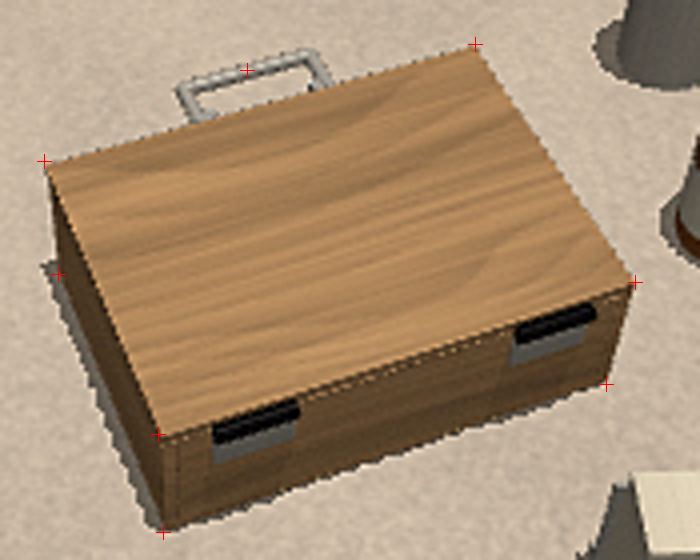

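The overlay puts all the predicted chest corners and the bar within about 1 px of the picture, for example lid corner (44,160) and bar (247,70). So the chest pose holds: (0.615, 0.056), yaw 0.123. The two views put the tin at (0.470, -0.337).

```bash
cat >> h.py <<'E'
from scipy.spatial.transform import Rotation as Ro
C=np.array([.6150,.0560,0]);YAW=.1234;RC=Ro.from_euler('z',YAW)
def row(p,tilt=0,n=None,world=False,yaw=None):
    """row to repeat n times to bring TCP to p (chest frame unless world)"""
    s=arm.state();A=Ro.from_quat(s["tcp_rot"]);p0=s["eef_pos"]
    Rc=RC if yaw is None else Ro.from_euler('z',yaw)
    B=Rc*Ro.from_matrix(np.array([[0,1,0],[np.cos(tilt),0,np.sin(tilt)],[np.sin(tilt),0,-np.cos(tilt)]]).T)
    P=np.array(p) if world else C+RC.apply(p)
    rv=(A.inv()*B).as_rotvec();d=A.inv().apply(P-p0)
    n=n or int(max(np.ceil(np.linalg.norm(rv)/.18),np.ceil(np.linalg.norm(d)/.06),1))
    S=sum(Ro.from_rotvec(rv*k/n).as_matrix() for k in range(n))
    print("n",n,"row",np.r_[rv/n,np.linalg.solve(S,d)].round(4).tolist(),"chest now",RC.inv().apply(p0-C).round(4),"t",s["time"])
def bar(th,up=.010): a=th+.02; return [.105-.251*np.cos(a),0,.096+.251*np.sin(a)-up]
E
python3 - <<'E'
from h import *
row([-.146,0,.165]);row([-.146,0,.165],n=12)
E
```

```text
n 12 row [-0.0001, -0.0001, -0.1055, 0.057, -0.0148, 0.0047] chest now [-0.4225 -0.5996  0.2218] t 0.1
n 12 row [-0.0001, -0.0001, -0.1055, 0.057, -0.0148, 0.0047] chest now [-0.4225 -0.5996  0.2218] t 0.1
```

```bash
R='[0,0,-0.1055,0.057,-0.0148,0.0047,0.02]'; python3 steer.py '[[0,0,-0.1055,0.057,-0.0148,0.0047,0.02],[0,0,-0.1055,0.057,-0.0148,0.0047,0.02],[0,0,-0.1055,0.057,-0.0148,0.0047,0.02],[0,0,-0.1055,0.057,-0.0148,0.0047,0.02],[0,0,-0.1055,0.057,-0.0148,0.0047,0.02]]' 10 && python3 steer.py '[[0,0,-0.1055,0.057,-0.0148,0.0047,0.02],[0,0,-0.1055,0.057,-0.0148,0.0047,0.02],[0,0,-0.1055,0.057,-0.0148,0.0047,0.02],[0,0,-0.1055,0.057,-0.0148,0.0047,0.02],[0,0,-0.1055,0.057,-0.0148,0.0047,0.02]]'
python3 -c "
from h import *
row([-.146,0,.165])"
```

```text
time: 0.72
eef_pos: [0.4531, -0.3627, 0.1985]
tcp_rot: [0.887, 0.461, -0.0, -0.0]
wrist_force: [0.8, -0.5, 0.1]
finger_gap: 0.0449
finger_force: 0.0
time: 1.35
eef_pos: [0.4957, -0.0747, 0.1752]
tcp_rot: [0.736, 0.677, -0.0, -0.0]
wrist_force: [1.1, -0.7, -0.3]
finger_gap: 0.0201
finger_force: 0.0
n 2 row [-0.0001, -0.0001, -0.1038, 0.056, -0.0146, 0.0051] chest now [-0.1344 -0.115   0.1752] t 1.35
```

Works as modelled. (I'll type the rows out and skip the shell variable.)

```bash
python3 steer.py '[[0,0,-0.104,0.056,-0.0146,0.005,0.02],[0,0,-0.104,0.056,-0.0146,0.005,0.02],[0,0,0,0,0,0,0.02]]'
python3 - <<'E'
from h import *
row([-.146,0,.091])
im=arm.camera("wrist");cv2.imwrite("pics/w1.png",cv2.convertScaleAbs(im[:,:,::-1],alpha=1.6))
E
```

```text
time: 1.72
eef_pos: [0.4694, 0.0405, 0.1653]
tcp_rot: [0.66, 0.751, -0.0, -0.0]
wrist_force: [0.7, -0.4, 0.8]
finger_gap: 0.02
finger_force: 0.0
n 2 row [-0.0003, -0.0003, 0.0024, -0.0013, 0.0002, 0.0372] chest now [-0.1464  0.0025  0.1653] t 1.725
```

View pics/w1.png

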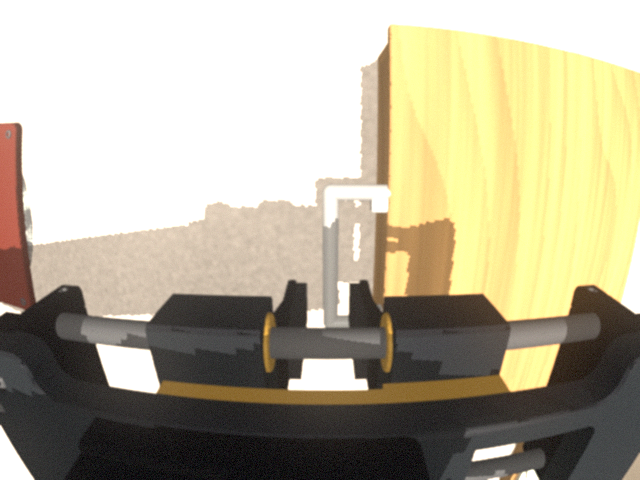

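In the wrist view the bar (col. 330) is centred between the fingers (inner faces at about 305 and 350), with the lid edge at col. 380, clear of the rear finger. Next I descend and grip.

```bash
python3 steer.py '[[0,0,0,0,0,0.038,0.02],[0,0,0,0,0,0.036,0.02],[0,0,0,0,0,0,0.005],[0,0,0,0,0,0,0.005]]' 10
python3 - <<'E'
from h import *
print(arm.state()["wrist_force"])
row(bar(0.0))
q=[np.array(bar(0))]
for t in np.arange(.2,1.5,.2): q.append(np.array(bar(t)));print(round(t,2),q[-1].round(3),((q[-1]-q[-2])*[1,1,-1]).round(4))
E
```

```text
time: 2.28
eef_pos: [0.4718, 0.0353, 0.0926]
tcp_rot: [0.664, 0.748, 0.0, 0.0]
wrist_force: [-1.1, -1.6, -2.1]
finger_gap: 0.0095
finger_force: 10.0
[-1.07615737 -1.59518344 -2.1253619 ]
n 1 row [0.0011, 0.0001, -0.0049, 0.0029, -0.0013, 0.0016] chest now [-0.1447 -0.0029  0.0926] t 2.275
0.2 [-0.14   0.     0.141] [ 0.006   0.     -0.0498]
0.4 [-0.124  0.     0.188] [ 0.0158  0.     -0.0476]
0.6 [-0.099  0.     0.232] [ 0.0249  0.     -0.0435]
0.8 [-0.066  0.     0.27 ] [ 0.033   0.     -0.0377]
1.0 [-0.026  0.     0.3  ] [ 0.0399  0.     -0.0304]
1.2 [0.019 0.    0.322] [ 0.0451  0.     -0.0218]
1.4 [0.067 0.    0.334] [ 0.0485  0.     -0.0124]
```

```bash
python3 steer.py '[[0,0,0,0,0.002,-0.025,0.005],[0,0,0,0,0.004,-0.025,0.005],[0,0,0,0,0.007,-0.024,0.005],[0,0,0,0,0.009,-0.024,0.005]]' 20 && python3 steer.py '[[0,0,0,0,0.011,-0.022,0.005],[0,0,0,0,0.014,-0.021,0.005],[0,0,0,0,0.0155,-0.019,0.005],[0,0,0,0,0.0175,-0.0185,0.005]]'
python3 - <<'E'
from h import *
row(bar(0.8));row(bar(1.0))
E
```

```text
time: 2.78
eef_pos: [0.4937, 0.0382, 0.1918]
tcp_rot: [0.664, 0.748, 0.001, 0.001]
wrist_force: [11.8, 0.4, -10.9]
finger_gap: 0.0093
finger_force: 20.0
time: 3.28
eef_pos: [0.5492, 0.0453, 0.2722]
tcp_rot: [0.664, 0.748, -0.001, -0.0]
wrist_force: [-3.8, 1.2, -1.5]
finger_gap: 0.0088
finger_force: 20.0
n 1 row [-0.002, 0.0005, -0.004, 0.0025, 0.0003, 0.0027] chest now [-0.0666 -0.0025  0.2722] t 3.275
n 1 row [-0.002, 0.0005, -0.004, 0.0026, 0.0402, -0.0278] chest now [-0.0666 -0.0025  0.2722] t 3.275
```

```bash
python3 steer.py '[[0,0,0,0,0.02,-0.0145,0.005],[0,0,0,0,0.02,-0.0145,0.005],[0,0,0,0,0.0225,-0.011,0.005],[0,0,0,0,0.0225,-0.010,0.005]]' && python3 steer.py '[[0,0,0,0,0.024,-0.0065,0.005],[0,0,0,0,0.022,-0.005,0.005],[0,0,0,0,0,0,0.005]]'
python3 - <<'E'
from h import *
row(bar(1.4));row(bar(1.45))
E
```

```text
time: 3.78
eef_pos: [0.6345, 0.0562, 0.3249]
tcp_rot: [0.663, 0.748, 0.001, 0.001]
wrist_force: [-4.1, 1.2, 5.2]
finger_gap: 0.0093
finger_force: 20.0
time: 4.15
eef_pos: [0.6818, 0.0623, 0.336]
tcp_rot: [0.663, 0.748, 0.003, 0.001]
wrist_force: [-1.1, 1.6, 10.2]
finger_gap: 0.0087
finger_force: 20.0
n 1 row [0.0057, -0.0017, -0.0032, 0.002, 0.0002, 0.0018] chest now [ 0.0671 -0.002   0.336 ] t 4.15
n 1 row [0.0057, -0.0017, -0.0032, 0.002, 0.0126, 0.0003] chest now [ 0.0671 -0.002   0.336 ] t 4.15
```

```bash
python3 steer.py '[[0,0,0,0,0.005,0.0,0.005],[0,0,0,0,0.004,0,0.005],[0,0,0,0,0.003,0,0.005],[0,0,0,0,0,0,0.005]]' && python3 steer.py '[[0,0,0,0,0.003,0,0.005],[0,0,0,0,0.002,0,0.005],[0,0,0,0,0,0,0.005]]'
python3 - <<'E'
from h import *
row(bar(1.43));row(bar(1.455))
E
```

```text
time: 4.65
eef_pos: [0.6931, 0.0638, 0.3373]
tcp_rot: [0.663, 0.748, 0.003, 0.002]
wrist_force: [-1.9, 2.3, 14.3]
finger_gap: 0.0087
finger_force: 20.0
time: 5.03
eef_pos: [0.6973, 0.0643, 0.3377]
tcp_rot: [0.663, 0.748, 0.003, 0.002]
wrist_force: [-5.6, 1.6, 18.1]
finger_gap: 0.0089
finger_force: 20.0
n 1 row [0.0063, -0.0012, -0.0031, 0.0019, -0.008, 0.0024] chest now [ 0.0827 -0.0019  0.3377] t 5.025
n 1 row [0.0063, -0.0012, -0.0031, 0.0019, -0.0017, 0.0018] chest now [ 0.0827 -0.0019  0.3377] t 5.025
```

```bash
python3 steer.py '[[0,0,0,0,0.003,-0.002,0.005],[0,0,0,0,0.002,0,0.005],[0,0,0,0,0,0,0.005]]' && python3 steer.py '[[0,0,0,0,-0.003,0,0.005],[0,0,0,0,-0.002,0,0.005],[0,0,0,0,-0.002,0,0.005],[0,0,0,0,0,0,0.005]]' && python3 steer.py '[[0,0,0,0,-0.002,0,0.005],[0,0,0,0,-0.002,0,0.005],[0,0,0,0,-0.002,0,0.005],[0,0,0,0,0,0,0.005]]'
python3 - <<'E'
from h import *
row(bar(1.43))
cv2.imwrite("pics/s2.png",cv2.convertScaleAbs(cv2.resize(arm.camera("scene")[80:320,220:480,::-1],(780,720))[60:660],alpha=1.7))
im=arm.camera("top");cv2.imwrite("pics/t2.png",cv2.convertScaleAbs(cv2.resize(im[150:300,240:400,::-1],(640,600),interpolation=cv2.INTER_CUBIC),alpha=1.7))
E
```

```text
time: 5.4
eef_pos: [0.6992, 0.0645, 0.3379]
tcp_rot: [0.663, 0.749, -0.001, -0.001]
wrist_force: [-19.3, -0.5, 14.6]
finger_gap: 0.0093
finger_force: 20.0
time: 5.9
eef_pos: [0.6952, 0.064, 0.3376]
tcp_rot: [0.663, 0.748, 0.002, 0.001]
wrist_force: [-2.4, 2.9, 7.3]
finger_gap: 0.0091
finger_force: 20.0
time: 6.4
eef_pos: [0.6895, 0.0632, 0.3369]
tcp_rot: [0.663, 0.748, 0.002, 0.001]
wrist_force: [-0.9, 4.3, 6.9]
finger_gap: 0.0093
finger_force: 20.0
n 1 row [0.0043, -0.0013, -0.003, 0.002, -0.0001, 0.0018] chest now [ 0.0748 -0.002   0.3369] t 6.4
```

```bash
python3 steer.py '[[0,0,0,0,-0.002,0,0.005],[0,0,0,0,-0.002,0,0.005],[0,0,0,0,0,0,0.005]]'
python3 -c "
from h import *
row(bar(1.43));row(bar(1.43,-.05))"
```

```text
time: 6.88
eef_pos: [0.6878, 0.0631, 0.3368]
tcp_rot: [0.663, 0.748, 0.004, 0.002]
wrist_force: [12.9, 5.4, 2.7]
finger_gap: 0.0092
finger_force: 20.0
n 1 row [0.0093, -0.0019, -0.0031, 0.0019, 0.0016, 0.0017] chest now [ 0.0731 -0.0019  0.3368] t 6.875
n 1 row [0.0093, -0.0019, -0.0031, 0.002, 0.0021, -0.0583] chest now [ 0.0731 -0.0019  0.3368] t 6.875
```

The lid now pushes back with 13 N at 1.43 rad, so the stay is locked. I ease off, release and lift clear.

```bash
python3 steer.py '[[0,0,0,0,0.002,0,0.005],[0,0,0,0,0,0,0.024],[0,0,0,0,0,0,0.024],[0,0,0,0,0,-0.03,0.024],[0,0,0,0,0,-0.04,0.024]]' && python3 steer.py '[[0,0,0,0,-0.06,0,0.087],[0,0,0,0,-0.06,0,0.087],[0,0,0,0,0,0,0.087]]'
python3 - <<'E'
from h import *
im=arm.camera("scene");cv2.imwrite("pics/s3.png",cv2.convertScaleAbs(cv2.resize(im[60:330,210:480,::-1],(600,600),interpolation=cv2.INTER_CUBIC),alpha=1.7))
row([.4695,-.337,.20],world=True,yaw=-.62)
E
```

```text
time: 7.5
eef_pos: [0.6866, 0.0612, 0.4035]
tcp_rot: [0.664, 0.748, -0.001, -0.001]
wrist_force: [1.1, -1.1, 0.8]
finger_gap: 0.0238
finger_force: 0.0
time: 7.88
eef_pos: [0.5643, 0.0472, 0.4046]
tcp_rot: [0.664, 0.748, -0.001, 0.001]
wrist_force: [0.3, -0.4, 0.5]
finger_gap: 0.0464
finger_force: 0.0
n 8 row [0.0002, 0.0002, 0.0923, -0.0505, -0.0022, 0.0256] chest now [-0.0493 -0.003   0.4046] t 7.925
```

View pics/s3.png

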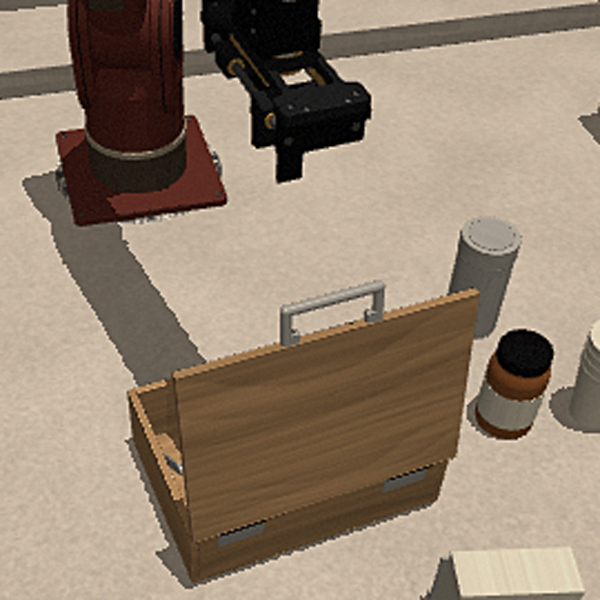

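The lid stands open by itself and the stay is visible at (175,463). Next is the tin.

```bash
python3 steer.py '[[0,0,0.0923,-0.0505,-0.0022,0.0256,0.087],[0,0,0.0923,-0.0505,-0.0022,0.0256,0.087],[0,0,0.0923,-0.0505,-0.0022,0.0256,0.087],[0,0,0.0923,-0.0505,-0.0022,0.0256,0.087]]' && python3 steer.py '[[0,0,0.0923,-0.0505,-0.0022,0.0256,0.087],[0,0,0.0923,-0.0505,-0.0022,0.0256,0.087],[0,0,0.0923,-0.0505,-0.0022,0.0256,0.087],[0,0,0.0923,-0.0505,-0.0022,0.0256,0.087],[0,0,0,0,0,0,0.087]]'
python3 - <<'E'
from h import *
row([.4695,-.337,.041],world=True,yaw=-.62)
im=arm.camera("wrist");cv2.imwrite("pics/w4.png",cv2.convertScaleAbs(im[:,:,::-1],alpha=1.6))
E
```

```text
time: 8.43
eef_pos: [0.5563, -0.1551, 0.3]
tcp_rot: [0.791, 0.612, 0.0, -0.0]
wrist_force: [0.1, -0.3, 0.1]
finger_gap: 0.0846
finger_force: 0.0
time: 9.05
eef_pos: [0.468, -0.3402, 0.1959]
tcp_rot: [0.891, 0.455, -0.002, -0.002]
wrist_force: [1.3, 1.0, 0.5]
finger_gap: 0.0872
finger_force: 0.0
n 3 row [-0.0015, 0.0007, -0.0023, 0.0012, -0.0001, 0.0516] chest now [-0.1946 -0.3751  0.1959] t 9.05
```

View pics/w4.png

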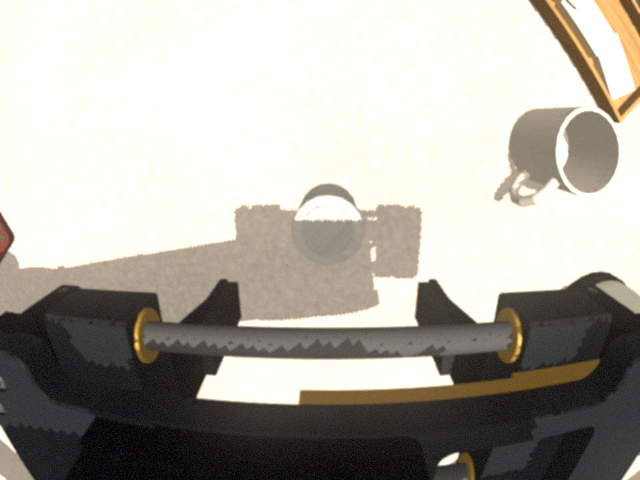

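The tin (col. 327) is centred between the fingers (235 and 420), so I descend and grip.

```bash
python3 steer.py '[[0,0,0,0.002,0,0.05,0.087],[0,0,0,0.002,0,0.052,0.087],[0,0,0,0,0,0.05,0.087],[0,0,0,0,0,0,0.05],[0,0,0,0,0,0,0.05]]' 20 && python3 steer.py '[[0,0,0,0,0,0,0.05],[0,0,0,0,0,0,0.05],[0,0,0,0,0,0,0.05]]'
python3 -c "
from h import *
row([-.025,.073,.25])"
```

```text
time: 9.72
eef_pos: [0.4759, -0.3325, 0.0489]
tcp_rot: [0.888, 0.459, 0.001, 0.001]
wrist_force: [0.4, -0.8, 0.6]
finger_gap: 0.0741
finger_force: 0.0
time: 10.1
eef_pos: [0.4748, -0.3328, 0.0487]
tcp_rot: [0.889, 0.458, 0.001, 0.001]
wrist_force: [-1.6, 1.5, 7.6]
finger_gap: 0.0574
finger_force: 19.9
n 9 row [0.0003, 0.0001, -0.0824, 0.0534, -0.0032, -0.0224] chest now [-0.187  -0.3686  0.0487] t 10.1
```

```bash
python3 steer.py '[[0,0,0,0,0,-0.03,0.05],[0,0,0,0,0,-0.05,0.05],[0,0,0,0,0,-0.055,0.05],[0,0,0,0,0,-0.05,0.05],[0,0,0,0,0,0,0.05]]' 
python3 -c "
from h import *
row([-.025,.073,.22],n=10)"
```

```text
time: 10.72
eef_pos: [0.4759, -0.3335, 0.2372]
tcp_rot: [0.889, 0.458, 0.002, 0.004]
wrist_force: [0.3, -0.4, -1.8]
finger_gap: 0.0573
finger_force: 20.0
n 10 row [0.0008, 0.0003, -0.0742, 0.0481, -0.0029, 0.0017] chest now [-0.186  -0.3694  0.2372] t 10.725
```

```bash
python3 steer.py '[[0,0,-0.0742,0.048,-0.003,0.0017,0.05],[0,0,-0.0742,0.048,-0.003,0.0017,0.05],[0,0,-0.0742,0.048,-0.003,0.0017,0.05],[0,0,-0.0742,0.048,-0.003,0.0017,0.05],[0,0,-0.0742,0.048,-0.003,0.0017,0.05]]' && python3 steer.py '[[0,0,-0.0742,0.048,-0.003,0.0017,0.05],[0,0,-0.0742,0.048,-0.003,0.0017,0.05],[0,0,-0.0742,0.048,-0.003,0.0017,0.05],[0,0,-0.0742,0.048,-0.003,0.0017,0.05],[0,0,-0.0742,0.048,-0.003,0.0017,0.05]]' && python3 steer.py '[[0,0,0,0,0,0,0.05]]'
python3 - <<'E'
from h import *
row([-.025,.073,.066])
im=arm.camera("wrist");cv2.imwrite("pics/w5.png",cv2.convertScaleAbs(im[:,:,::-1],alpha=1.6))
E
```

```text
time: 11.35
eef_pos: [0.5687, -0.1113, 0.2225]
tcp_rot: [0.788, 0.615, -0.0, -0.0]
wrist_force: [1.3, -0.4, -1.6]
finger_gap: 0.0573
finger_force: 20.0
time: 11.98
eef_pos: [0.5769, 0.1275, 0.214]
tcp_rot: [0.661, 0.75, -0.0, -0.0]
wrist_force: [-0.0, -0.1, -1.6]
finger_gap: 0.0572
finger_force: 20.0
time: 12.1
eef_pos: [0.5757, 0.1314, 0.2142]
tcp_rot: [0.659, 0.752, 0.0, -0.001]
wrist_force: [0.1, -1.1, -2.0]
finger_gap: 0.0573
finger_force: 20.0
n 3 row [-0.0003, -0.0007, 0.0028, -0.0023, 0.0016, 0.0494] chest now [-0.0297  0.0796  0.2142] t 12.1
```

View pics/w5.png

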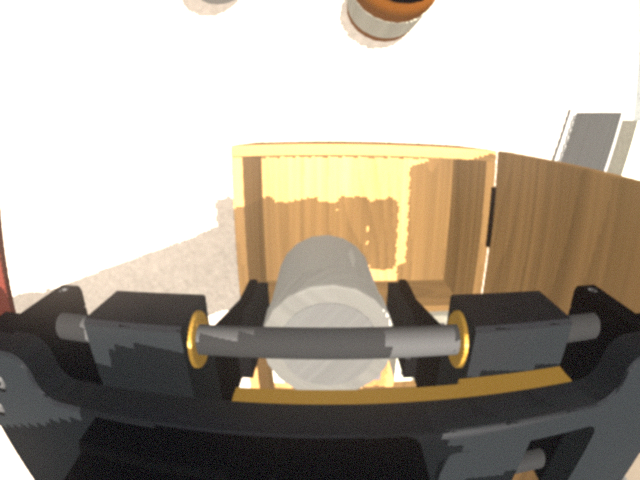

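The tin hangs upright over the empty compartment, clear of walls and lid. I lower it.

```bash
python3 steer.py '[[0,0,0,-0.006,0,0.049,0.05],[0,0,0,0,0,0.049,0.05],[0,0,0,0,0,0.044,0.05],[0,0,0,0,0,0,0.05]]' && python3 steer.py '[[0,0,0,0,0,0.003,0.05],[0,0,0,0,0,0.003,0.05],[0,0,0,0,0,0,0.05]]'
```

```text
time: 12.65
eef_pos: [0.5757, 0.1178, 0.0694]
tcp_rot: [0.663, 0.749, -0.003, -0.002]
wrist_force: [0.0, 0.2, -0.6]
finger_gap: 0.0577
finger_force: 20.0
time: 13.02
eef_pos: [0.5789, 0.1202, 0.0679]
tcp_rot: [0.662, 0.749, 0.001, 0.001]
wrist_force: [0.6, 0.2, -0.9]
finger_gap: 0.0573
finger_force: 20.0
```

```bash
python3 steer.py '[[0,0,0,0,0,0.003,0.05],[0,0,0,0,0,0.002,0.05],[0,0,0,0,0,0,0.05]]' && python3 steer.py '[[0,0,0,0,0,0.001,0.05],[0,0,0,0,0,0.001,0.05],[0,0,0,0,0,0,0.05]]'
```

```text
time: 13.4
eef_pos: [0.578, 0.1202, 0.0616]
tcp_rot: [0.662, 0.749, -0.0, -0.0]
wrist_force: [-1.2, -0.4, -1.4]
finger_gap: 0.0572
finger_force: 20.0
time: 13.78
eef_pos: [0.5783, 0.1205, 0.0607]
tcp_rot: [0.662, 0.749, 0.0, 0.0]
wrist_force: [-3.5, -1.1, 7.9]
finger_gap: 0.0569
finger_force: 19.9
```

Contact with the floor (8 N up). I release and withdraw.

```bash
python3 steer.py '[[0,0,0,0,0,0,0.074],[0,0,0,0,0,0,0.074],[0,0,0,0,0,0,0.074],[0,0,0,0,0,-0.03,0.074],[0,0,0,0,0,-0.05,0.074]]' && python3 steer.py '[[0,0,0,0,-0.02,-0.05,0.04],[0,0,0,0,-0.04,-0.04,0.04],[0,0,0,0,0,0,0.04]]'
python3 - <<'E'
from h import *
im=arm.camera("top");cv2.imwrite("pics/t6.png",cv2.convertScaleAbs(cv2.resize(im[140:290,240:400,::-1],(640,600),interpolation=cv2.INTER_CUBIC),alpha=1.9))
t=.698
k=np.array([.036,-.107,.116])
z=np.array([np.sin(t),0,-np.cos(t)])
row(k+.010*z-.10*z,tilt=t)
E
```

```text
time: 14.4
eef_pos: [0.577, 0.1198, 0.139]
tcp_rot: [0.662, 0.749, -0.001, -0.001]
wrist_force: [0.9, -0.7, -0.7]
finger_gap: 0.0743
finger_force: 0.0
time: 14.78
eef_pos: [0.5187, 0.1135, 0.2336]
tcp_rot: [0.662, 0.75, 0.002, 0.003]
wrist_force: [-0.0, -0.7, -1.0]
finger_gap: 0.0522
finger_force: 0.0
n 4 row [-0.1736, 0.0003, 0.0001, -0.0438, 0.0133, 0.0159] chest now [-0.0883  0.0682  0.2315] t 14.825
```

View pics/t6.png

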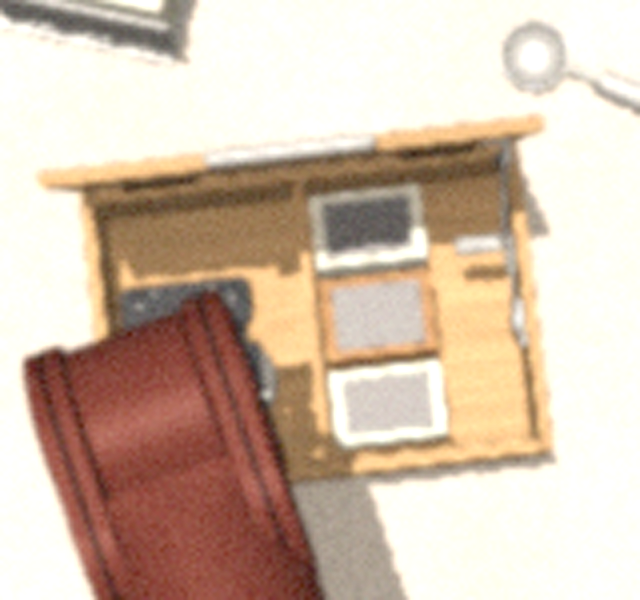

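The top view (crop) shows the knob at (478,244), spanning 456–502, with the stay along the right wall. The tin is hidden under the arm. That was the tenth picture, so from here I check by numbers only.

```bash
python3 - <<'E'
from h import *
for u in [(456,246),(478,244),(502,241)]:
    w=ray("top",(240+(u[0]+.5)/4-.5,140+(u[1]+.5)/4-.5),.118);print(RC.inv().apply(w-C).round(4))
# measure chest pose from pivot etc.: back-right/front-right outer rim corners
for u,m in [((548,455),(-.105,-.15,.096)),((541,122),None)]:
    w=ray("top",(240+(u[0]+.5)/4-.5,140+(u[1]+.5)/4-.5),.096 if m else .31);print(m,RC.inv().apply(w-C).round(4))
E
```

```text
[ 0.0375 -0.0984  0.118 ]
[ 0.0372 -0.1131  0.118 ]
[ 0.0375 -0.1292  0.118 ]
(-0.105, -0.15, 0.096) [-0.1066 -0.1451  0.096 ]
None [ 0.0807 -0.1471  0.31  ]
```

```bash
python3 steer.py '[[-0.1736,0,0,-0.0438,0.0133,0.0159,0.03],[-0.1736,0,0,-0.0438,0.0133,0.0159,0.03],[-0.1736,0,0,-0.0438,0.0133,0.0159,0.03],[-0.1736,0,0,-0.0438,0.0133,0.0159,0.03],[0,0,0,0,0,0,0.03]]' && python3 steer.py '[[0,0,0,0,0,0,0.03]]'
python3 - <<'E'
from h import *
t=.698;k=np.array([.0375,-.105,.116]);z=np.array([np.sin(t),0,-np.cos(t)])
row(k-.05*z,tilt=t);row(k+.010*z,tilt=t);print(arm.state()["joints"].round(2))
E
```

```text
time: 15.45
eef_pos: [0.5982, -0.0373, 0.1807]
tcp_rot: [0.627, 0.713, 0.241, 0.202]
wrist_force: [-0.2, 0.1, 0.6]
finger_gap: 0.0301
finger_force: 0.0
time: 15.58
eef_pos: [0.6001, -0.0335, 0.1837]
tcp_rot: [0.625, 0.714, 0.242, 0.202]
wrist_force: [-0.1, 0.2, 0.9]
finger_gap: 0.0301
finger_force: 0.0
n 1 row [-0.0567, -0.0197, 0.0021, -0.0189, 0.0074, 0.0418] chest now [-0.0258 -0.087   0.1837] t 15.575
n 2 row [-0.0283, -0.0099, 0.0011, -0.0098, 0.0047, 0.051] chest now [-0.0258 -0.087   0.1837] t 15.575
[ 0.46 -0.1  -0.38  2.18 -0.41  0.45  0.52]
```

```bash
python3 steer.py '[[-0.03,-0.01,0,-0.010,0.004,0.014,0.03],[-0.027,-0.01,0,-0.009,0.003,0.014,0.03],[0,0,0,0,0,0.013,0.03],[0,0,0,0,0,0,0.03]]'
python3 - <<'E'
from h import *
t=.698;k=np.array([.0375,-.105,.116]);z=np.array([np.sin(t),0,-np.cos(t)])
row(k+.010*z,tilt=t);print(arm.state()["joints"].round(2))
E
```

```text
time: 16.08
eef_pos: [0.6337, -0.0473, 0.1557]
tcp_rot: [0.621, 0.705, 0.257, 0.227]
wrist_force: [0.1, 0.7, 0.2]
finger_gap: 0.0302
finger_force: 0.0
n 2 row [0.0004, -0.0006, 0.0016, -0.0001, -0.0007, 0.0304] chest now [ 0.0059 -0.1048  0.1557] t 16.075
[ 0.45  0.   -0.36  2.19 -0.48  0.29  0.63]
```

```bash
python3 steer.py '[[0,0,0,0,0,0.02,0.03],[0,0,0,0,0,0.02,0.03],[0,0,0,0,0,0.012,0.03],[0,0,0,0,0,0,0.03]]' && python3 steer.py '[[0,0,0,0,0,0.008,0.03],[0,0,0,0,0,0,0.03]]'
python3 - <<'E'
from h import *
t=.698;k=np.array([.0375,-.105,.116]);z=np.array([np.sin(t),0,-np.cos(t)])
row(k+.010*z,tilt=t);print(arm.state()["joints"].round(2))
E
```

```text
time: 16.58
eef_pos: [0.6667, -0.0442, 0.1163]
tcp_rot: [0.621, 0.705, 0.257, 0.227]
wrist_force: [-0.7, -0.3, -0.7]
finger_gap: 0.0299
finger_force: 0.0
time: 16.82
eef_pos: [0.6719, -0.0442, 0.1106]
tcp_rot: [0.621, 0.704, 0.257, 0.228]
wrist_force: [-0.6, -0.4, -0.2]
finger_gap: 0.0299
finger_force: 0.0
n 1 row [0.0028, 0.0013, 0.0026, 0.0014, -0.0017, 0.0016] chest now [ 0.0441 -0.1064  0.1106] t 16.825
[ 0.4   0.15 -0.36  2.15 -0.43  0.17  0.59]
```

```bash
python3 steer.py '[[0,0,0,0,-0.001,0.002,0.005],[0,0,0,0,0,0,0.005],[0,0,0,0,0,0,0.005]]' 15
python3 - <<'E'
from h import *
t=.698;k=np.array([.0375,-.105,.116]);z=np.array([np.sin(t),0,-np.cos(t)])
row(k+.010*z,tilt=t)
# stay kinematics & knob steps in tool axes
P=np.array([-.015,.070]);a0=np.arctan2(.046,.0525);r=.068
B=np.array([[np.cos(t),np.sin(t)],[np.sin(t),-np.cos(t)]])
prev=None
for i in range(0,9):
    a=a0+.07*i;p=P+r*np.array([np.cos(a),np.sin(a)])
    if prev is not None: print(round(.07*i,2),p.round(4),(B@(p-prev)).round(4))
    prev=p
E
```

```text
time: 17.2
eef_pos: [0.6718, -0.0443, 0.108]
tcp_rot: [0.621, 0.705, 0.256, 0.228]
wrist_force: [-4.5, 0.3, -0.4]
finger_gap: 0.0115
finger_force: 15.0
n 1 row [0.0017, 0.0012, 0.0023, 0.0015, 0.0002, -0.0003] chest now [ 0.044  -0.1065  0.108 ] t 17.2
0.07 [0.0329 0.1183] [-0.0003 -0.0048]
0.14 [0.0294 0.1215] [-0.0006 -0.0047]
0.21 [0.0257 0.1245] [-0.0009 -0.0047]
0.28 [0.0218 0.1272] [-0.0013 -0.0046]
0.35 [0.0177 0.1296] [-0.0016 -0.0045]
0.42 [0.0134 0.1318] [-0.0019 -0.0044]
0.49 [0.009  0.1336] [-0.0022 -0.0042]
0.56 [0.0045 0.1351] [-0.0025 -0.0041]
```

Knob gripped (11.5 mm). I pull it along its arc below 50 mm/s.

```bash
python3 steer.py '[[0,0,0,0,0,-0.004,0.005],[0,0,0,0,-0.0005,-0.004,0.005],[0,0,0,0,-0.0005,-0.004,0.005],[0,0,0,0,-0.0005,-0.004,0.005]]' 30 && python3 steer.py '[[0,0,0,0,-0.001,-0.004,0.005],[0,0,0,0,-0.001,-0.004,0.005],[0,0,0,0,-0.0015,-0.004,0.005],[0,0,0,0,-0.0015,-0.004,0.005]]'
python3 - <<'E'
from h import *
t=.698;k=np.array([.0375,-.105,.116]);z=np.array([np.sin(t),0,-np.cos(t)])
row(k+.010*z,tilt=t)
E
```

```text
time: 17.7
eef_pos: [0.66, -0.0458, 0.119]
tcp_rot: [0.622, 0.705, 0.256, 0.227]
wrist_force: [-1.6, -2.5, -7.6]
finger_gap: 0.0108
finger_force: 30.0
time: 18.2
eef_pos: [0.6458, -0.0475, 0.1278]
tcp_rot: [0.622, 0.705, 0.256, 0.227]
wrist_force: [-2.7, -4.9, -12.6]
finger_gap: 0.0107
finger_force: 30.0
n 1 row [0.0008, 0.0011, 0.002, 0.0015, 0.0075, 0.0317] chest now [ 0.0178 -0.1065  0.1278] t 18.2
```

```bash
python3 steer.py '[[0,0,0,0,-0.003,-0.003,0.005],[0,0,0,0,-0.0025,-0.003,0.005],[0,0,0,0,-0.003,-0.0035,0.005],[0,0,0,0,-0.003,-0.003,0.005]]'
python3 - <<'E'
from h import *
t=.698;P=np.array([-.015,0,.070]);z=np.array([np.sin(t),0,-np.cos(t)])
s=arm.state();k=RC.inv().apply(s["eef_pos"]-C)-.01*z;print(k,np.degrees(np.arctan2(k[2]-.07,k[0]+.015)),np.hypot(k[2]-.07,k[0]+.015),s["wrist_force"])
E
```

```text
time: 18.7
eef_pos: [0.6314, -0.0495, 0.1326]
tcp_rot: [0.621, 0.704, 0.257, 0.229]
wrist_force: [2.4, -1.9, -2.1]
finger_gap: 0.0108
finger_force: 30.0
[-0.00316907 -0.10668297  0.14026341] 80.44220692553169 0.07125249688151429 [ 2.38614054 -1.92849769 -2.05503806]
```

Past the tipping point. I release and retreat quickly out of the lid's swing.

```bash
python3 steer.py '[[0,0,0,0,0,0,0.035],[0,0,0,0,0,-0.004,0.035],[0,0,0,0,0,-0.05,0.035],[0,0,0,0,0,-0.055,0.035],[0,0,0,0,0,-0.05,0.035]]' && python3 steer.py '[[0,0,0,0,0,-0.05,0.035],[0.1,0,0,0,0,-0.03,0.035]]'
python3 - <<'E'
from h import *
row([-.20,-.15,.36],tilt=.2);print(arm.state()["joints"].round(2))
cv2.imwrite("pics/s7.png",arm.camera("scene")[:,:,::-1])
E
```

```text
time: 19.32
eef_pos: [0.5277, -0.0614, 0.2547]
tcp_rot: [0.621, 0.705, 0.257, 0.229]
wrist_force: [1.0, -0.5, 0.7]
finger_gap: 0.0342
finger_force: 0.0
time: 19.58
eef_pos: [0.5035, -0.0651, 0.288]
tcp_rot: [0.629, 0.719, 0.225, 0.189]
wrist_force: [1.1, 0.4, 0.9]
finger_gap: 0.0353
finger_force: 0.0
n 3 row [0.1322, -0.0055, 0.0028, -0.0141, -0.0116, -0.0329] chest now [-0.1256 -0.1064  0.288 ] t 19.575
[ 0.43 -0.38 -0.19  2.16 -0.39  0.83  0.55]
```

```bash
python3 steer.py '[[0.15,0,0,0,0,0,0.035],[0.15,0,0,0,0,0,0.035],[0.15,0,0,-0.03,0,0,0.035],[0.12,0,0,-0.04,0,0,0.035]]' 
python3 -c "
from h import *
row([-.126,-.35,.288]);print(arm.state()['joints'].round(3))"
```

```text
time: 20.12
eef_pos: [0.5152, -0.1373, 0.2883]
tcp_rot: [0.658, 0.753, 0.013, 0.005]
wrist_force: [0.5, 0.3, 0.8]
finger_gap: 0.035
finger_force: 0.0
n 3 row [0.0089, -0.003, 0.0035, -0.0568, -0.0015, -0.0003] chest now [-0.1228 -0.1795  0.2883] t 20.125
[ 0.518  0.071 -0.346  1.648  0.008  1.404  0.305]
```

Move right, clear of the chest, and wait for the lid to close, checking by colour geometry in the cameras.

```bash
python3 steer.py '[[0,0,0,-0.055,0,0,0.035],[0,0,0,-0.055,0,0,0.035],[0,0,0,-0.055,0,0,0.035],[0,0,0,0,0,0,0.035]]' >/dev/null
for i in 1 2 3 4 5 6 7 8; do python3 steer.py '[[0,0,0,0,0,0,0.035],[0,0,0,0,0,0,0.035],[0,0,0,0,0,0,0.035],[0,0,0,0,0,0,0.035],[0,0,0,0,0,0,0.035]]' >/dev/null; done
cat > chk.py <<'E'
from h import *
a=arm.camera("top")[:,:,::-1];s=arm.camera("scene")[:,:,::-1]
a0=cv2.imread("pics/top0.png");s0=cv2.imread("pics/scene0.png")
def d(x,y,r): return np.abs(x[r].astype(int)-y[r]).mean().round(1)
S=np.s_
print(arm.state()["time"],"top chest",d(a,a0,S[170:285,250:385]),"scene chest",d(s,s0,S[200:315,262:415]))
print("top can/jar/cups",d(a,a0,S[200:310,145:235]),"mug",d(a,a0,S[170:230,470:510]),"tin old",d(a,a0,S[262:295,445:478]))
print("scene can/jar/cups",d(s,s0,S[150:260,405:510]),"mug",d(s,s0,S[295:355,115:175]))
hsv=cv2.cvtColor(np.ascontiguousarray(a),cv2.COLOR_BGR2HSV)
m=cv2.inRange(hsv,(8,80,60),(25,255,255));m[:,:240]=0;m[:,400:]=0;m[:150]=0;m[300:]=0
c=max(cv2.findContours(cv2.morphologyEx(m,cv2.MORPH_OPEN,np.ones((5,5))),0,2)[0],key=cv2.contourArea)
print("lid area",cv2.contourArea(c),cv2.approxPolyDP(c,6,True)[:,0].tolist())
E
python3 chk.py
```

```text
25.725 top chest 11.9 scene chest 5.2
top can/jar/cups 12.3 mug 34.2 tin old 64.0
scene can/jar/cups 5.7 mug 5.9
lid area 8684.0 [[368, 176], [260, 188], [268, 265], [377, 254]]
```

```bash
cat > tm.py <<'E'
from h import *
for n,ps in {"scene":{"bar":(295,198,45,25),"lidfrontleft":(355,198,40,30),"lidrightfront":(262,225,40,30),"hinge":(300,270,100,40),"can":(408,155,40,60),"jar":(422,205,40,55),"cups":(465,200,45,60),"mug":(118,298,58,58)},"top":{"bar":(300,255,50,28),"can":(178,268,42,40),"jar":(195,208,35,32),"cups":(150,198,42,40),"mug":(470,178,40,45)}}.items():
    a=arm.camera(n)[:,:,::-1].copy();o=cv2.imread(f"pics/{n}0.png")
    for k,(x,y,w,h) in ps.items():
        r=cv2.matchTemplate(a[y-12:y+h+12,x-12:x+w+12],o[y:y+h,x:x+w],cv2.TM_CCOEFF_NORMED);_,v,_,l=cv2.minMaxLoc(r);print(n,k,round(v,3),(l[0]-12,l[1]-12))
E
python3 tm.py
```

```text
scene bar 0.999 (0, 0)
scene lidfrontleft 0.999 (0, 0)
scene lidrightfront 0.998 (0, 0)
scene hinge 0.999 (0, 0)
scene can 0.999 (0, 0)
scene jar 0.999 (0, 0)
scene cups 0.999 (0, 0)
scene mug 0.991 (0, 0)
top bar 0.994 (0, 0)
top can 0.997 (0, 0)
top jar 0.996 (0, 0)
top cups 0.997 (0, 0)
top mug 0.491 (0, 0)
```

```bash
python3 -c "
from cell import arm
s=arm.state();print(s['time'],s['wrist_force'],s['finger_force']);print(arm.close_job())"
```

```text
25.825 [ 0.58575321  0.47829044 -0.05738797] 0.0
the job is handed in; nothing more can be done
None
```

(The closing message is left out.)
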